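Lap the slates on a roof test rack

TASK

On the sloping roof test rack, slide the wide loose slate straight down the slope, without lifting it off the rack, until its lower edge lies along the pale line on the fixed slate beneath it. Then take the narrow slate from the worktop and lay it (do not drop it) on the wide slate so that its long lower edge lies along the pale line on the wide slate. Both slates shall lie flat, square to the lines and with their ends in line with the fixed slate, and the bottles, timer and tape roll shall stay where they are.

Things in the scene. Friction and masses are not known exactly. Their poses are not given: they have to be found in the camera images.
- rack: Fixed roof test rack: plywood board 240 x 176 x 12 mm sloping 20 degrees, on aluminium legs. Origin on the worktop under its middle; x horizontal, uphill; y across (left when looking uphill); z up. The board's upper face is 22.0 mm high at its lower end (x = -112.8 mm), 104.1 mm at its upper end (x = 112.8 mm), straight between.
- eaves_slate: Fixed dark grey fibre-cement slate at the foot of the rack, 105 mm (up the slope) x 140 mm (across) x 7 mm; it lies at 12.7 degrees to the horizontal, its upper edge down on the board and its lower edge on a batten. Origin at the middle of its underside; x uphill along the slate, y across, z out of its upper face.
- eaves_line (a point): Middle of the pale line scribed across the upper face of the fixed slate, parallel to its y axis, 55 mm up the slate from its lower edge; the wide slate's lower edge belongs here. Axes as the fixed slate's.
- wide_slate: Loose dark grey slate, same size as the fixed one, with a pale line across its face, 0.18 kg. Starts slightly crooked on the rack, lower edge on the fixed slate 12 to 32 mm above its line, upper edge (52.5 mm uphill of the origin) on bare plywood, where it can be pushed; friction holds it. On the line it lies flat on the fixed slate. Origin mid-underside; x uphill, y across, z out of its upper face.
- wide_edge (a point): Middle of the lower (downhill) edge of the wide slate, on its underside. Axes as the wide slate's.
- wide_line (a point): Middle of the pale line across the upper face of the wide slate, 55 mm up from its lower edge; the narrow slate's lower edge belongs here. Axes as the wide slate's.
- narrow_slate: Loose dark grey slate without a line, 64 (x) x 140 (y) x 7 mm, 0.11 kg, flat on the worktop; grip it across its 64 mm width. Either long edge may go on the line; its x starts within 35 degrees of the rack's uphill. Laid in place it lies flat and reaches 14 mm past the wide slate's upper edge. Origin mid-underside (32 mm from each long edge), z up.
- buffer_0: Bystander: white bottle, 54 mm wide, 109 mm high. Origin at the middle of its foot.
- buffer_1: Bystander: white bottle, 54 mm wide, 109 mm high. Origin at the middle of its foot.
- timer: Bystander: flat white timer, 58 x 58 x 18 mm. Origin at the middle of its underside.
- tape_roll: Bystander: roll of tape lying flat, 68 mm wide, 19 mm high. Origin at the middle of its underside.
Things that resemble listed ones, but are neither listed nor needed, are in the scene too. Leave any blue look-alike of the wide_slate alone.

How it is judged:
On the way, in this order (a step that is already met when the one before it is completed fails the run):
1. the wide slate's lower edge is on the fixed slate's line while the narrow slate still lies on the worktop (x of wide_edge in the frame of eaves_slate between -0.0025 and 0.0075 m and y of wide_edge in the frame of eaves_slate between -0.012 and 0.012 m and z of wide_edge in the frame of eaves_slate between 0.004 and 0.011 m and angle between the y axis of wide_slate and the y axis of eaves_slate, either way round below 0.07 rad and angle between the z axis of wide_slate and the z axis of eaves_slate, either way round below 0.07 rad and height (world z) of narrow_slate below 0.012 m), for 0.2 s.
2. the narrow slate's lower edge is on the wide slate's line (x of narrow_slate in the frame of wide_slate between 0.0295 and 0.0395 m and y of narrow_slate in the frame of wide_slate between -0.012 and 0.012 m and z of narrow_slate in the frame of wide_slate between 0.004 and 0.011 m and angle between the y axis of narrow_slate and the y axis of wide_slate, either way round below 0.07 rad and angle between the z axis of narrow_slate and the z axis of wide_slate, either way round below 0.07 rad), for 0.2 s.
At the end, for the whole second after the job is handed in: The lower edges of the wide and the narrow slate lie within 5 mm of the lines on the fixed and the wide slate; each is centred within 12 mm on the slate below, within 4 degrees of square and flat, resting on it (within 3-4 mm), and at rest (all of step 2 and x of wide_edge in the frame of eaves_slate between -0.0025 and 0.0075 m and y of wide_edge in the frame of eaves_slate between -0.012 and 0.012 m and z of wide_edge in the frame of eaves_slate between 0.004 and 0.011 m and angle between the y axis of wide_slate and the y axis of eaves_slate, either way round below 0.07 rad and angle between the z axis of wide_slate and the z axis of eaves_slate, either way round below 0.07 rad and linear speed of each of wide_slate, narrow_slate below 0.02 m/s); the robot touches nothing.
It fails at once if the wide slate is lifted off the rack (lower edge more than 15 mm above the fixed slate's face) (z of wide_edge in the frame of eaves_slate above 0.022 m).
It fails at once if the narrow slate is dropped (falls faster than 0.5 m/s with no finger on it, about 13 mm) (linear speed of narrow_slate above 0.5 m/s and contact force between narrow_slate and the fingers below 0.01 N).
It fails at once if a bottle, the timer or the tape roll is moved by more than 20 mm (distance of any of buffer_0, buffer_1, timer, tape_roll from where it was at the start of the episode above 0.02 m).
It also fails if it takes over 51 s, if anything falls off the work surface, if the arm or the gripper's body presses on something with over 40 N, if the wrist force passes 120 N, or if a joint passes its speed limit or range.

ROBOT

A 6-joint arm with a two-finger parallel gripper is mounted at the origin on a cart in front of the work surface, level with it; the furniture and walls round the work are solid. World frame = base frame: x ahead of the robot, y to its left, z up, the work surface at z = 0. Lengths are in m, angles in rad, forces in N, time in s.
With the tool pointing down it reaches from about 0.425 to 0.925 m from the base axis. Payload 12.5 kg.
Tool frame: the origin (TCP) lies midway between the tips of the shut fingers; the grasp point (between the pads) lies 19 mm behind it (manip.pinch_z is the distance from the TCP to the grasp point, in m); y points along the fingers, z is the direction in which the jaws open and shut, and the axes are right-handed (so a half turn about y gives the same grasp; the last joint's range is limited). The gripper opens to 85 mm and grips with 20 to 120 N. Pads are 22 mm wide; open, the fingers measure 114 mm over their backs; the gripper's body (76 mm by 85 mm) begins 54 mm behind the grasp point. The pads swing forward as they close: fully open they stand 13 mm farther back than shut.
Start: joints at [-0.106, 0.491, 1.559, -0, 1.092, -0.106], TCP at [0.625, 0, 0.231] pointing down, gripper open.
Joint ranges: [-3.1, 3.1], [-0.84, 2.19], [0.05, 2.79], [-1.13, 4.28], [0.06, 2.93], [-2.69, 2.69]. Speed limits (rad/s): [2.22, 2.22, 2.79, 3.14, 3.14, 3.14].

INTERFACE

Orientations are given as a unit quaternion [x, y, z, w].
In Python, from station import get_state, optics, job, nets, manip gives the robot as it stands.
- The arm moves only by the tool send_rows, never from a script. Its argument "plan" is a list of rows, each an object with "dp": the shift along the tool's x, y, z in cm, a list of three; "rotation": the turn, a rotation vector about the tool's x, y, z in degrees, a list of three. A call has exactly 8 rows; each row shifts and turns the pose as measured when the row begins, along the tool's axes as they then stand; what a row does not reach is not made up. A row lasts 1/12 s, in which the tool goes at most 41.7 mm and 7.16 degrees, less where a joint would pass 70% of its speed; a pose out of reach is approached as far as the arm can. A call is refused whole if a number of a shift passes 4.17 or a number of a turn 7.16, either way. A call with a gripper value outside its range is refused whole. "grip" is the opening, from 0 (shut) to 1 (fully open), set as the call begins (left out, the last holds). The fingers move at their own pace and stop on an object; "grip_force" is the grip in N (left out, the last holds). Time passes only in rows, so rows that do not move let the fingers close, or fill a call up. It gives the time, the measured TCP pose, the force and the opening at its end, in the units of the state.
- get_state(): the state, without advancing time (a new reading comes with each control period).
- optics.get_image(name): name is "scene" or "side" or "wrist"; returns (picture, depth): 480x640x3 uint8, red, green, blue; 480x640 float32, m along the optical axis (not along the pixel's ray), 0 where there is no reading.
- optics.camera_params(name): a dict with "K" (3x3 intrinsics, pixels), "rvec" (rotation vector, rad) and "tvec" (3), from world to camera coordinates, as OpenCV has them; the wrist camera has in their place "T_tool_cam" (4x4, takes a point from camera to tool coordinates, whose origin is the TCP and whose axes are the tool frame's). Camera axes: x right, y down, z forward; pixel columns grow to the right and rows downward; lengths in m; the calibration is good to about 2 mm. A picture is of the moment at which its call begins: read the wrist's pose just before it. camera_params takes no time and is no camera call.
- job.finish_job(): hands the job in, once; it reports no verdict.
Trained networks look in the newest picture that a camera, given by its name, has taken for a name from the list of things; names that differ only in an ending like _2 or _b are one class to them, and where a whole thing is asked for, a point or a joint stands for the part that bears it (a point fixed in the world has none). Each returns a list of dicts, best first, with "score" (0 to 1); they miss things now and then, are a little off and sometimes report something else, mostly with a low value. They report only what shows in the picture. A call takes as long as a camera call. They do not tell look-alikes from the thing itself.
- nets.recognise(camera, name): "extent" ([left, top, right, bottom] in pixels, round what is visible of it).
- nets.mark_of(camera, name): "point" ([column, row] in pixels: a listed point, or the origin of a listed thing).
The state is a dict: "time": time; "joints": joint angles; "dq": joint speeds; "joint_efforts": joint torques, N m; "tcp_pos": TCP position; "tool_rot": TCP orientation; "wrist_force": force on the tool from outside, world axes, zero at the start; "torque": the same for the moment, N m; "opening": finger opening in m.
Only numpy, scipy, OpenCV 4.12 (cv2) and the standard library are available. Lean on these libraries where they do the work, as an engineer would, in place of code of your own. Each camera call takes 0.05 s, during which the arm holds its last target.

## Working session

There is one attempt and no reset: what is moved stays moved. The work goes in short steps, Python scripts to look and compute and a tool call to move; the robot and the scene stay as the last step left them, time stands still between calls to the robot, and variables do not carry over. Pictures are saved under pics/ and viewed, and the job is handed in when it is done.

Besides the shell and the picture viewer there is one more tool, called by a JSON object that holds its "name" and its "arguments". send_rows: Moves the arm, as the interface text tells. Its arguments: {"type":"object","properties":{"plan":{"type":"array"},"grip":{"type":"number"},"grip_force":{"type":"number"}},"required":["plan"]}

```bash
ls; mkdir -p pics; python3 - <<'E'
from station import get_state, optics, job, nets, manip
import cv2,numpy as np
print(get_state())
print(manip.pinch_z)
for n in ["scene","side","wrist"]:
    im,d=optics.get_image(n); cv2.imwrite(f"pics/{n}0.png",im[:,:,::-1]); np.savez(f"pics/{n}0.npz",d=d,im=im)
    print(n,optics.camera_params(n))
E
```

```text
pics
{'time': 0.0, 'joints': array([-1.05616678e-01,  4.91575789e-01,  1.55945306e+00,  3.75098750e-06,
        1.09174828e+00, -1.05553703e-01]), 'dq': array([-0.00030101,  0.0011627 ,  0.00222521,  0.00057428,  0.00012812,
       -0.00046565]), 'joint_efforts': array([-2.53899279e-04, -6.18447447e+01, -2.61596632e+01, -1.41405640e-04,
        4.01603000e-03, -9.44706159e-06]), 'tcp_pos': array([6.24761107e-01, 3.84791997e-05, 2.30716427e-01]), 'tool_rot': array([-0.50024608,  0.50034251, -0.49968967,  0.49972139]), 'wrist_force': array([-0.82466178, -0.26045523, -0.07462083]), 'torque': array([-0.00292183,  0.00346726,  0.04486273]), 'opening': 0.08536541065229192}
0.0187
scene {'K': array([[526.30927005,   0.        , 321.33631437],
       [  0.        , 526.30927005, 231.95656426],
       [  0.        ,   0.        ,   1.        ]]), 'rvec': array([ 2.03676009, -0.84378919,  0.41222188]), 'tvec': array([-0.29543609,  0.28728097,  1.19831722])}
side {'K': array([[468.89218398,   0.        , 319.05101742],
       [  0.        , 468.89218398, 240.43839711],
       [  0.        ,   0.        ,   1.        ]]), 'rvec': array([ 0.46485887, -2.52302201,  1.44392384]), 'tvec': array([0.45773268, 0.11489213, 1.28881329])}
wrist {'K': array([[431.84560535,   0.        , 323.40040233],
       [  0.        , 431.84560535, 232.88181854],
       [  0.        ,   0.        ,   1.        ]]), 'T_tool_cam': array([[-4.19177764e-04,  9.63525472e-01,  2.67616308e-01,
        -6.68920161e-02],
       [ 9.04994988e-04, -2.67615857e-01,  9.63525264e-01,
        -1.42331736e-01],
       [ 9.99999503e-01,  6.46079784e-04, -7.59807107e-04,
        -1.84486463e-04],
       [ 0.00000000e+00,  0.00000000e+00,  0.00000000e+00,
         1.00000000e+00]])}
```

View pics/scene0.png

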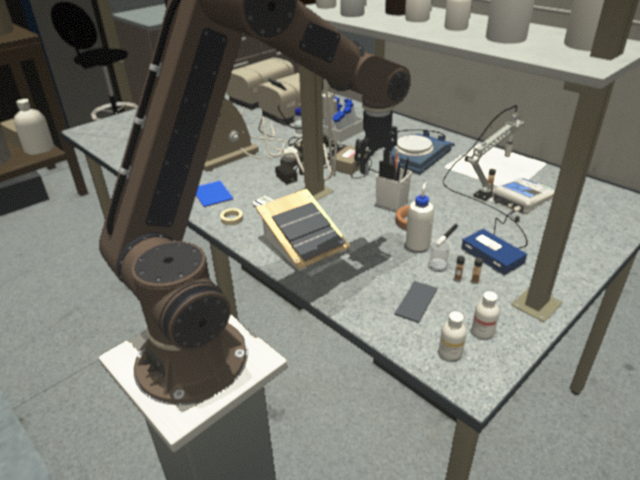

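View pics/side0.png

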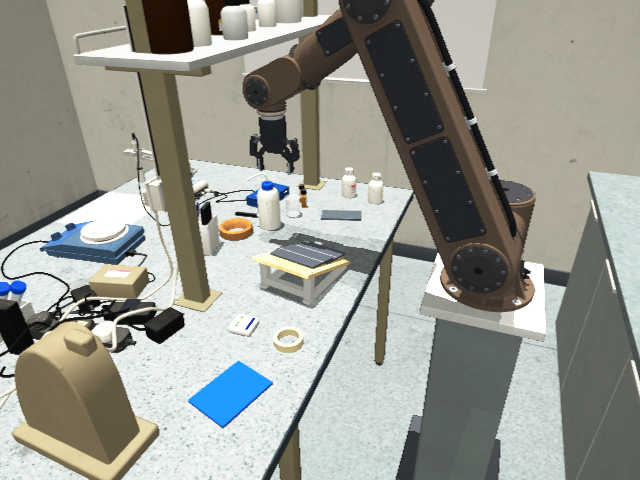

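View pics/wrist0.png

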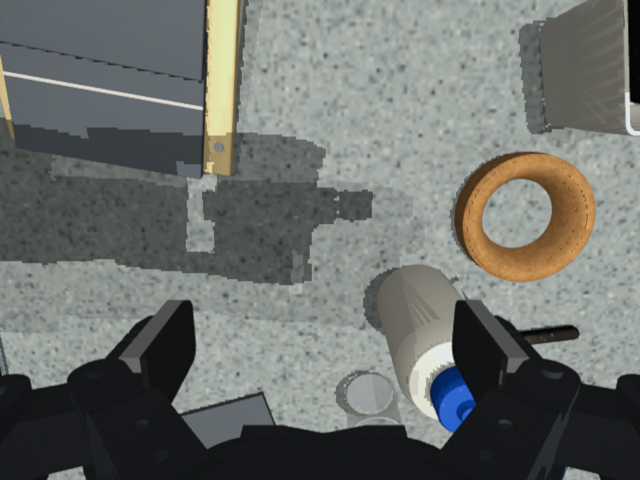

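The scene shows the rack (scene ~300,228; side ~305,260), the narrow slate flat on the worktop (scene 416,300; side 341,215), a blue sheet look-alike (side 230,392), bottles at scene (453,335) and (486,315), a bottle with a blue cap beside the rack (420,222), and tape rolls (orange at side 236,228, beige at 288,340). Next I measure by depth.

```bash
cat > h.py <<'E'
import numpy as np,cv2
from scipy.spatial.transform import Rotation as R
from station import get_state, optics, nets, manip
def cam(name,st=None):
    p=optics.camera_params(name)
    if name=="wrist":
        T=np.eye(4);T[:3,:3]=R.from_quat(st["tool_rot"]).as_matrix();T[:3,3]=st["tcp_pos"]
        return p["K"],T@p["T_tool_cam"]
    M=np.eye(4);M[:3,:3]=cv2.Rodrigues(p["rvec"])[0];M[:3,3]=p["tvec"]
    return p["K"],np.linalg.inv(M)
def cloud(name,d,st=None):
    K,T=cam(name,st); v,u=np.mgrid[:480,:640]
    P=np.stack([(u-K[0,2])/K[0,0]*d,(v-K[1,2])/K[1,1]*d,d],-1)
    return P@T[:3,:3].T+T[:3,3]
def proj(name,P,st=None):
    K,T=cam(name,st); Ti=np.linalg.inv(T)
    p=np.atleast_2d(P)@Ti[:3,:3].T+Ti[:3,3]; q=p@K.T
    return q[:,:2]/q[:,2:]
def shot(name,tag):
    st=get_state(); im,d=optics.get_image(name)
    cv2.imwrite(f"pics/{tag}.png",im[:,:,::-1]); np.savez(f"pics/{tag}.npz",im=im,d=d)
    return st,im,d
E
python3 - <<'E'
from h import *
print(R.from_quat(get_state()["tool_rot"]).as_matrix().round(3))
for n in ["scene","side"]:
    d=np.load(f"pics/{n}0.npz")["d"]; C=cloud(n,d)
    for nm in ["rack","eaves_slate","eaves_line","wide_slate","wide_line","narrow_slate","buffer_0","timer","tape_roll"]:
        try:
            r=nets.mark_of(n,nm); b=nets.recognise(n,nm)
        except Exception as e: print(e);continue
        for x in r[:3]:
            u,v=np.array(x["point"]).round().astype(int)
            print(n,nm,round(x["score"],2),(u,v),C[v,u].round(3) if 0<=v<480 and 0<=u<640 else None)
        print([ (np.round(x["extent"]).tolist(),round(x["score"],2)) for x in b[:3]])
print(get_state()["time"])
E
```

```text
[[ 0.    -0.001  1.   ]
 [-1.     0.     0.   ]
 [-0.    -1.    -0.001]]
scene rack 0.71 (np.int64(302), np.int64(243)) [0.428 0.09  0.056]
scene rack 0.59 (np.int64(301), np.int64(221)) [0.479 0.149 0.077]
[([257.0, 189.0, 345.0, 268.0], 0.57)]
scene eaves_slate 0.72 (np.int64(316), np.int64(242)) [0.462 0.07  0.051]
[([286.0, 225.0, 343.0, 259.0], 0.83), ([223.0, 208.0, 243.0, 225.0], 0.39)]
scene eaves_line 0.92 (np.int64(314), np.int64(240)) [0.462 0.078 0.054]
scene eaves_line 0.68 (np.int64(301), np.int64(221)) [0.479 0.149 0.077]
[([288.0, 224.0, 347.0, 258.0], 0.64)]
scene wide_slate 0.85 (np.int64(211), np.int64(190)) [0.464 0.596 0.009]
scene wide_slate 0.78 (np.int64(302), np.int64(221)) [0.478 0.144 0.08 ]
[([197.0, 178.0, 234.0, 207.0], 0.93), ([276.0, 201.0, 328.0, 239.0], 0.87)]
scene wide_line 0.83 (np.int64(209), np.int64(194)) [0.446 0.582 0.006]
scene wide_line 0.69 (np.int64(299), np.int64(218)) [0.484 0.163 0.079]
[([270.0, 203.0, 329.0, 243.0], 0.77), ([198.0, 184.0, 232.0, 207.0], 0.61)]
scene narrow_slate 0.75 (np.int64(414), np.int64(302)) [ 0.497 -0.249  0.0
[... 1367 characters left out ...]
(251)) [0.49  0.125 0.07 ]
[([193.0, 362.0, 272.0, 429.0], 0.97), ([272.0, 244.0, 335.0, 266.0], 0.72)]
side narrow_slate 0.87 (np.int64(338), np.int64(216)) [ 0.509 -0.225  0.006]
[([323.0, 210.0, 361.0, 220.0], 0.58)]
side buffer_0 0.77 (np.int64(377), np.int64(201)) [ 0.412 -0.382  0.009]
side buffer_0 0.68 (np.int64(304), np.int64(254)) [0.479 0.143 0.073]
side buffer_0 0.67 (np.int64(348), np.int64(193)) [ 0.531 -0.401  0.015]
[([342.0, 165.0, 357.0, 196.0], 0.87), ([370.0, 172.0, 381.0, 203.0], 0.62)]
side timer 0.88 (np.int64(242), np.int64(329)) [0.527 0.415 0.011]
[([229.0, 317.0, 260.0, 337.0], 0.95)]
side tape_roll 0.79 (np.int64(289), np.int64(341)) [ 0.411  0.4   -0.003]
[]
1.95
```

{"name": "send_rows", "arguments": {"plan": [{"dp": [-2.5, -0.6, -1.5], "rotation": [0, 0, 0]}, {"dp": [-2.5, -0.6, -1.5], "rotation": [0, 0, 0]}, {"dp": [-2.5, -0.6, -1.5], "rotation": [0, 0, 0]}, {"dp": [-2.5, -0.6, -1.5], "rotation": [0, 0, 0]}, {"dp": [-2.5, -0.6, -1.5], "rotation": [0, 0, 0]}, {"dp": [-2.5, -0.6, -1.5], "rotation": [0, 0, 0]}, {"dp": [-2.5, -0.6, -1.5], "rotation": [0, 0, 0]}, {"dp": [-2.5, -0.6, -1.5], "rotation": [0, 0, 0]}]}}

```text
time: 2.62
tcp_pos: [0.5023, 0.2031, 0.2791]
tool_rot: [-0.499, 0.502, -0.502, 0.497]
wrist_force: [0.4, -0.5, 0.2]
opening: 0.0851
```

{"name": "send_rows", "arguments": {"plan": [{"dp": [0, 0, 0], "rotation": [0, 0, 0]}, {"dp": [0, 0, 0], "rotation": [0, 0, 0]}, {"dp": [0, 0, 0], "rotation": [0, 0, 0]}, {"dp": [0, 0, 0], "rotation": [0, 0, 0]}, {"dp": [0, 0, 0], "rotation": [0, 0, 0]}, {"dp": [0, 0, 0], "rotation": [0, 0, 0]}, {"dp": [0, 0, 0], "rotation": [0, 0, 0]}, {"dp": [0, 0, 0], "rotation": [0, 0, 0]}]}}

```text
time: 3.28
tcp_pos: [0.5014, 0.2046, 0.28]
tool_rot: [-0.499, 0.502, -0.501, 0.498]
wrist_force: [0.3, -0.1, -0.0]
opening: 0.0853
```

```bash
python3 - <<'E'
from h import *
st,im,d=shot("wrist","w1"); np.savez("pics/w1st.npz",**{k:np.array(v) for k,v in st.items()})
print(st["tcp_pos"],st["time"],R.from_quat(st["tool_rot"]).as_matrix().round(3).tolist())
C=cloud("wrist",d,st)
for nm in ["eaves_slate","eaves_line","wide_slate","wide_line","wide_edge"]:
    for x in nets.mark_of("wrist",nm)[:2]:
        u,v=np.clip(np.array(x["point"]).round().astype(int),0,[639,479]); print(nm,x["score"],u,v,C[v,u].round(4))
E
```

```text
[0.50136351 0.20461487 0.27999819] 3.2833 [[-0.006, -0.001, 1.0], [-1.0, 0.0, -0.006], [-0.0, -1.0, -0.001]]
eaves_slate 0.67 295 323 [0.4733 0.0815 0.054 ]
eaves_line 0.61 293 324 [0.4716 0.0812 0.0555]
wide_line 0.95 305 260 [0.4851 0.1529 0.0797]
wide_line 0.27 294 321 [0.4725 0.0838 0.0545]
wide_edge 0.78 296 305 [0.4756 0.1058 0.0668]
wide_edge 0.4 304 262 [0.4842 0.1509 0.0791]
```

View pics/w1.png

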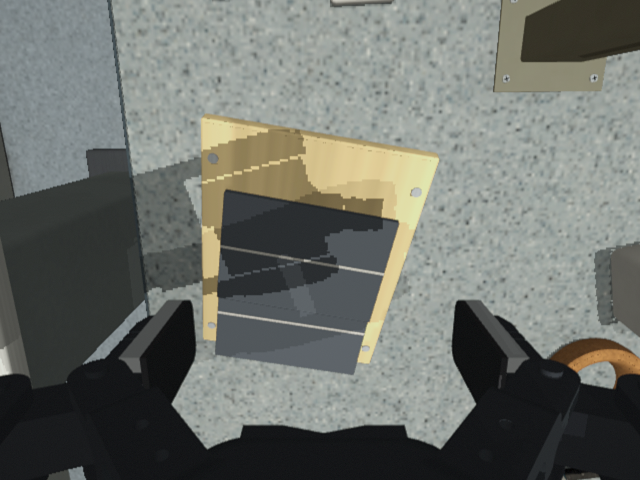

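```bash
python3 - <<'E'
import cv2
im=cv2.imread("pics/w1.png")[170:390,190:450]
cv2.imwrite("pics/w1c.png",cv2.resize(cv2.convertScaleAbs(im,alpha=1.5),None,fx=3,fy=2.7,interpolation=cv2.INTER_CUBIC)[:600,:800])
cv2.imwrite("pics/w1c.png",cv2.resize(cv2.convertScaleAbs(im,alpha=1.6,beta=10),(709,600),interpolation=cv2.INTER_CUBIC))
E
```

```text
(no output)
```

View pics/w1c.png

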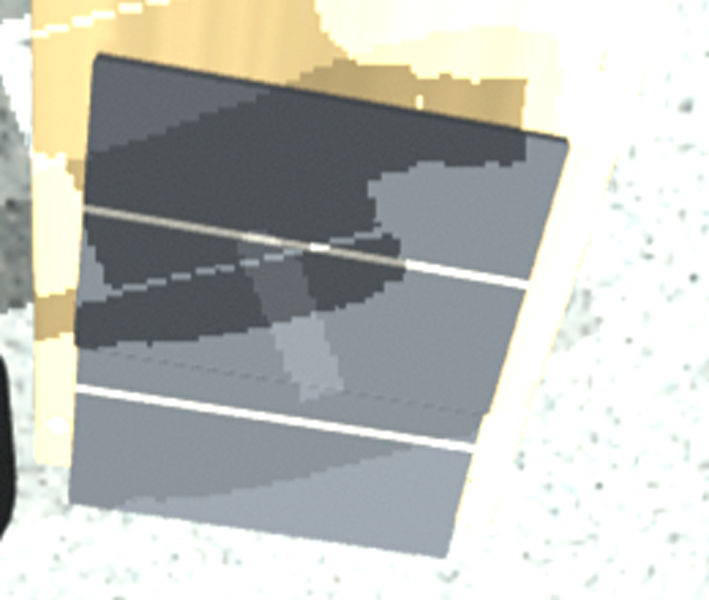

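```bash
cat >> h.py <<'E'
def fitplane(P):
    P=P.reshape(-1,3)
    for _ in range(4):
        c=np.median(P,0) if _==0 else P.mean(0); n=np.linalg.svd(P-c,full_matrices=False)[2][2]; r=(P-c)@n
        P=P[abs(r)<max(2*np.std(r),1e-4)]
    n*=np.sign(n[2]); return P.mean(0),n,np.std(r)
def hit(name,uv,c,n,st=None):
    K,T=cam(name,st); uv=np.atleast_2d(uv).astype(float)
    r=np.c_[(uv-K[[0,1],[2,2]])/K[[0,1],[0,1]],np.ones(len(uv))]@T[:3,:3].T; o=T[:3,3]
    return o+r*((c-o)@n/(r@n))[:,None]
def poly(C,d,pts):
    m=np.zeros((480,640),np.uint8); cv2.fillPoly(m,[np.array(pts,np.int32)],1); m=cv2.erode(m,np.ones((5,5)))
    return C[(m>0)&(d>0)]
E
python3 - <<'E'
from h import *
st=dict(np.load("pics/w1st.npz")); d=np.load("pics/w1.npz")["d"]; C=cloud("wrist",d,st)
f=2.727; o=np.array([190,170])
g=lambda *p: np.array(p)/f+o
EL=g((77,388),(475,448)); WL=g((85,210),(528,286)); WU=g((97,55),(568,140)); WB=g((77,345),(490,413)); EB=g((70,502),(445,557))
ce,ne,se=fitplane(poly(C,d,[EL[0],EL[1],EB[1],EB[0]])); cw,nw,sw=fitplane(poly(C,d,[WU[0],WU[1],WB[1],WB[0]]))
print("eaves",ce,ne,se,np.degrees(np.arccos(ne[2]))); print("wide",cw,nw,sw,np.degrees(np.arccos(nw[2])))
for nm,L,c,n in [("EB",EB,ce,ne),("EL",EL,ce,ne),("WB",WB,cw,nw),("WL",WL,cw,nw),("WU",WU,cw,nw)]:
    P=hit("wrist",L,c,n,st); e=P[1]-P[0]; print(nm,P.round(4).tolist(),"len",np.linalg.norm(e).round(4),"yaw",np.degrees(np.arctan2(e[1],e[0])).round(2),"mid",P.mean(0).round(4))
b=poly(C,d,[(210,125),(300,135),(290,165),(210,180)]); cb,nb,sb=fitplane(b);print("board",cb,nb,sb,np.degrees(np.arccos(nb[2])))
P=hit("wrist",[(203,117),(437,156)],cb,nb,st);print(P, np.linalg.norm(P[0]-P[1]))
E
```

```text
eaves [0.46500921 0.05694501 0.04878422] [-0.0373799  -0.2171919   0.97541295] 0.0004847276437051219 12.731650958966519
wide [0.48292725 0.1554032  0.07997658] [-0.04103302 -0.24084535  0.96969573] 0.0004977007939744285 14.141401146379645
EB [[0.3932, 0.0422, 0.0427], [0.5295, 0.0187, 0.0427]] len 0.1384 yaw -9.76 mid [0.4613 0.0305 0.0427]
EL [[0.4021, 0.0931, 0.0544], [0.5385, 0.0696, 0.0544]] len 0.1385 yaw -9.76 mid [0.4703 0.0813 0.0544]
WB [[0.4064, 0.1143, 0.0665], [0.5421, 0.0889, 0.066]] len 0.138 yaw -10.64 mid [0.4743 0.1016 0.0662]
WL [[0.4155, 0.1646, 0.0794], [0.5515, 0.1388, 0.0788]] len 0.1384 yaw -10.7 mid [0.4835 0.1517 0.0791]
WU [[0.4253, 0.2145, 0.0922], [0.5598, 0.1888, 0.0915]] len 0.1369 yaw -10.83 mid [0.4926 0.2016 0.0919]
board [0.44509287 0.24464134 0.09699001] [-0.05869094 -0.33589622  0.94006867] 0.0005320468086883479 19.93690806512558
[[0.41543668 0.26924433 0.1039294 ]
 [0.58375864 0.24082617 0.10428408]] 0.17070441806093656
```

```bash
cat >> h.py <<'E'
YAW=np.radians(-9.76)
A=np.array([np.cos(YAW),np.sin(YAW),0]); U=np.array([-np.sin(YAW),np.cos(YAW),0]); Z=np.array([0,0,1.])
def frame(pitch,yaw=0):   # tool frame normal to plane pitched by pitch deg (uphill U)
    p=np.radians(pitch); up=U*np.cos(p)+Z*np.sin(p); n=-U*np.sin(p)+Z*np.cos(p)
    M=np.c_[-up,-n,A]; return M@R.from_rotvec([0,np.radians(yaw),0]).as_matrix()
def rel(Pt,Rt,st=None):
    st=st or get_state(); Rc=R.from_quat(st["tool_rot"]).as_matrix()
    print("t",round(st["time"],2),"tcp",st["tcp_pos"].round(4),"F",np.round(st["wrist_force"],1),"op",round(st["opening"],4))
    print("rotvec deg",np.degrees(R.from_matrix(Rc.T@Rt).as_rotvec()).round(2),"dp cm now-axes",(Rc.T@(Pt-st["tcp_pos"])*100).round(2),"target-axes",(Rt.T@(Pt-st["tcp_pos"])*100).round(2))
E
python3 - <<'E'
from h import *
F=frame(20); up=-F[:,0]; n=-F[:,1]
W=np.array([0.4929,0.2033,0.0851])
T=W+up*0.027+n*(0.030-0.013)
print(T,up,n); rel(T,F)
E
```

```text
[0.49621539 0.22257429 0.11030932] [0.15929812 0.92609197 0.34202014] [-0.05797977 -0.33706991  0.93969262]
t 3.58 tcp [0.5011 0.2051 0.2802] F [-0.6  0.   0.5] op 0.0853
rotvec deg [ 1.66  9.34 19.94] dp cm now-axes [-1.74 16.99 -0.5 ] target-axes [ 4.27 16.52 -0.78]
```

{"name": "send_rows", "arguments": {"plan": [{"dp": [0, 0, 0], "rotation": [0.4, 2.3, 5.0]}, {"dp": [0, 0, 0], "rotation": [0.4, 2.3, 5.0]}, {"dp": [0, 0, 0], "rotation": [0.4, 2.3, 5.0]}, {"dp": [0, 0, 0], "rotation": [0.4, 2.3, 5.0]}, {"dp": [1.0, 3, -0.2], "rotation": [0, 0, 0]}, {"dp": [1.0, 3, -0.2], "rotation": [0, 0, 0]}, {"dp": [1.0, 3, -0.2], "rotation": [0, 0, 0]}, {"dp": [1.0, 3, -0.2], "rotation": [0, 0, 0]}]}}

```text
time: 4.25
tcp_pos: [0.499, 0.2124, 0.1577]
tool_rot: [-0.343, 0.611, -0.453, 0.55]
wrist_force: [1.5, 0.5, 0.0]
opening: 0.0851
```

```bash
python3 - <<'E'
from h import *
F=frame(20); up=-F[:,0]; n=-F[:,1]
W=np.array([0.4929,0.2033,0.0851])
T=W+up*0.027+n*(0.030-0.013)
rel(T,F)
E
```

```text
t 4.25 tcp [0.499  0.2124 0.1577] F [1.5 0.5 0. ] op 0.0851
rotvec deg [-1.06 -0.07 -1.21] dp cm now-axes [ 0.82  4.75 -0.54] target-axes [ 0.72  4.78 -0.45]
```

{"name": "send_rows", "arguments": {"plan": [{"dp": [0.2, 0.9, -0.1], "rotation": [-0.5, 0, -0.6]}, {"dp": [0.2, 0.9, -0.1], "rotation": [-0.5, 0, -0.6]}, {"dp": [0.2, 0.9, -0.1], "rotation": [0, 0, 0]}, {"dp": [0.1, 0.9, -0.1], "rotation": [0, 0, 0]}, {"dp": [0, 0.9, 0], "rotation": [0, 0, 0]}, {"dp": [0, 0, 0], "rotation": [0, 0, 0]}, {"dp": [0, 0, 0], "rotation": [0, 0, 0]}, {"dp": [0, 0, 0], "rotation": [0, 0, 0]}]}}

```text
time: 4.92
tcp_pos: [0.4968, 0.2238, 0.1088]
tool_rot: [-0.356, 0.612, -0.453, 0.541]
wrist_force: [0.6, 0.7, -0.8]
opening: 0.0858
```

```bash
python3 - <<'E'
from h import *
F=frame(20); up=-F[:,0]; n=-F[:,1]
W=np.array([0.4929,0.2033,0.0851])
T=W+up*0.027+n*(0.030-0.013)
rel(T,F)
st,im,d=shot("wrist","w2")
E
```

```text
t 4.92 tcp [0.4968 0.2238 0.1088] F [ 0.6  0.7 -0.8] op 0.0858
rotvec deg [ 0.2  -0.03  0.13] dp cm now-axes [ 0.07 -0.18 -0.04] target-axes [ 0.07 -0.18 -0.04]
```

View pics/w2.png

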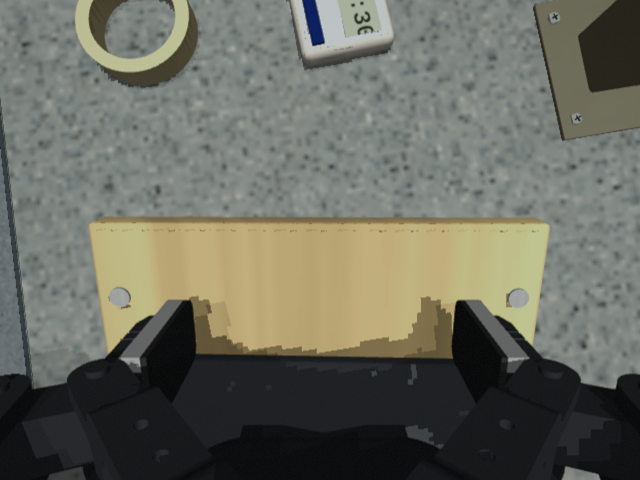

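Fingers straddle symmetrically uphill of the slate's upper edge (row ~357, columns 195–455). I descend towards the board and feel for it.

{"name": "send_rows", "arguments": {"plan": [{"dp": [0, 0.5, 0], "rotation": [0, 0, 0]}, {"dp": [0, 0.5, 0], "rotation": [0, 0, 0]}, {"dp": [0, 0.5, 0], "rotation": [0, 0, 0]}, {"dp": [0, 0.4, 0], "rotation": [0, 0, 0]}, {"dp": [0, 0.3, 0], "rotation": [0, 0, 0]}, {"dp": [0, 0, 0], "rotation": [0, 0, 0]}, {"dp": [0, 0, 0], "rotation": [0, 0, 0]}, {"dp": [0, 0, 0], "rotation": [0, 0, 0]}]}}

```text
time: 5.63
tcp_pos: [0.4988, 0.2319, 0.0872]
tool_rot: [-0.356, 0.612, -0.453, 0.542]
wrist_force: [-0.4, 0.4, 0.3]
opening: 0.0848
```

```bash
python3 - <<'E'
from h import *
F=frame(20); up=-F[:,0]; n=-F[:,1]
W=np.array([0.4929,0.2033,0.0851])
T=W+up*0.027+n*(0.003-0.013)
rel(T,F)
E
```

```text
t 5.63 tcp [0.4988 0.2319 0.0872] F [-0.4  0.4  0.3] op 0.0848
rotvec deg [ 0.07 -0.01  0.08] dp cm now-axes [ 0.11  0.2  -0.09] target-axes [ 0.11  0.2  -0.09]
```

{"name": "send_rows", "arguments": {"plan": [{"dp": [0, 0.1, 0], "rotation": [0, 0, 0]}, {"dp": [0, 0.1, 0], "rotation": [0, 0, 0]}, {"dp": [0, 0.1, 0], "rotation": [0, 0, 0]}, {"dp": [0, 0, 0], "rotation": [0, 0, 0]}, {"dp": [0, 0, 0], "rotation": [0, 0, 0]}, {"dp": [0, 0, 0], "rotation": [0, 0, 0]}, {"dp": [0, 0, 0], "rotation": [0, 0, 0]}, {"dp": [0, 0, 0], "rotation": [0, 0, 0]}]}}

```text
time: 6.3
tcp_pos: [0.4992, 0.2328, 0.0847]
tool_rot: [-0.355, 0.612, -0.454, 0.542]
wrist_force: [-0.5, -0.3, -0.0]
opening: 0.0852
```

{"name": "send_rows", "arguments": {"plan": [{"dp": [0, 0.1, 0], "rotation": [0, 0, 0]}, {"dp": [0, 0, 0], "rotation": [0, 0, 0]}, {"dp": [0, 0, 0], "rotation": [0, 0, 0]}, {"dp": [0, 0.1, 0], "rotation": [0, 0, 0]}, {"dp": [0, 0, 0], "rotation": [0, 0, 0]}, {"dp": [0, 0, 0], "rotation": [0, 0, 0]}, {"dp": [0, 0, 0], "rotation": [0, 0, 0]}, {"dp": [0, 0, 0], "rotation": [0, 0, 0]}]}}

```text
time: 6.97
tcp_pos: [0.4994, 0.2336, 0.0826]
tool_rot: [-0.355, 0.612, -0.454, 0.542]
wrist_force: [0.0, -0.2, -0.1]
opening: 0.0857
```

```bash
python3 - <<'E'
from h import *
F=frame(20); up=-F[:,0]; n=-F[:,1]
W=np.array([0.4929,0.2033,0.0851])
T=W+up*0.027+n*(0.003-0.013)
rel(T,F)
E
```

```text
t 6.97 tcp [0.4994 0.2336 0.0826] F [ 0.  -0.2 -0.1] op 0.0857
rotvec deg [ 0.01 -0.01  0.06] dp cm now-axes [ 0.12 -0.29 -0.12] target-axes [ 0.12 -0.29 -0.12]
```

{"name": "send_rows", "arguments": {"plan": [{"dp": [0, 0.1, -0.1], "rotation": [0, 0, 0]}, {"dp": [0, 0, 0], "rotation": [0, 0, 0]}, {"dp": [0, 0, 0], "rotation": [0, 0, 0]}, {"dp": [0, 0, 0], "rotation": [0, 0, 0]}, {"dp": [0, 0, 0], "rotation": [0, 0, 0]}, {"dp": [0, 0, 0], "rotation": [0, 0, 0]}, {"dp": [0, 0, 0], "rotation": [0, 0, 0]}, {"dp": [0, 0, 0], "rotation": [0, 0, 0]}]}}

```text
time: 7.63
tcp_pos: [0.4994, 0.2337, 0.0826]
tool_rot: [-0.354, 0.611, -0.454, 0.543]
wrist_force: [-0.4, -0.8, -0.8]
opening: 0.085
```

{"name": "send_rows", "arguments": {"plan": [{"dp": [0, 0.1, 0], "rotation": [0, 0, 0]}, {"dp": [0, 0, 0], "rotation": [0, 0, 0]}, {"dp": [0, 0, 0], "rotation": [0, 0, 0]}, {"dp": [0, 0, 0], "rotation": [0, 0, 0]}, {"dp": [0, 0, 0], "rotation": [0, 0, 0]}, {"dp": [0, 0, 0], "rotation": [0, 0, 0]}, {"dp": [0, 0, 0], "rotation": [0, 0, 0]}, {"dp": [0, 0, 0], "rotation": [0, 0, 0]}]}}

```text
time: 8.3
tcp_pos: [0.4994, 0.2338, 0.0826]
tool_rot: [-0.354, 0.611, -0.454, 0.543]
wrist_force: [-0.4, -1.6, 2.9]
opening: 0.0854
```

{"name": "send_rows", "arguments": {"plan": [{"dp": [0, -0.25, 0], "rotation": [0, 0, 0]}, {"dp": [0, 0, -0.1], "rotation": [0, 0, 0]}, {"dp": [0.4, 0, 0], "rotation": [0, 0, 0]}, {"dp": [0.4, 0, 0], "rotation": [0, 0, 0]}, {"dp": [0.4, 0, 0], "rotation": [0, 0, 0]}, {"dp": [0.3, 0, 0], "rotation": [0, 0, 0]}, {"dp": [0, 0, 0], "rotation": [0, 0, 0]}, {"dp": [0, 0, 0], "rotation": [0, 0, 0]}]}}

```text
time: 8.97
tcp_pos: [0.4953, 0.2175, 0.0792]
tool_rot: [-0.354, 0.611, -0.454, 0.543]
wrist_force: [1.0, 1.3, 0.4]
opening: 0.0851
```

```bash
python3 - <<'E'
from h import *
F=frame(20); up=-F[:,0]; n=-F[:,1]
W=np.array([0.4929,0.2033,0.0851])
T=W+up*0.011+n*(0.0025-0.013)
rel(T,F)
E
```

```text
t 8.97 tcp [0.4953 0.2175 0.0792] F [1.  1.3 0.4] op 0.0851
rotvec deg [-0.14  0.02  0.  ] dp cm now-axes [ 0.05 -0.    0.01] target-axes [ 0.05 -0.    0.01]
```

Right at the edge (0.5 mm short by calculation). Push in gentle steps: about 18 mm first.

{"name": "send_rows", "arguments": {"plan": [{"dp": [0.3, 0, 0], "rotation": [0, 0, 0]}, {"dp": [0.3, 0, 0], "rotation": [0, 0, 0]}, {"dp": [0.3, 0, 0], "rotation": [0, 0, 0]}, {"dp": [0.3, 0, 0], "rotation": [0, 0, 0]}, {"dp": [0.3, 0, 0], "rotation": [0, 0, 0]}, {"dp": [0.2, 0, 0], "rotation": [0, 0, 0]}, {"dp": [0, 0, 0], "rotation": [0, 0, 0]}, {"dp": [0, 0, 0], "rotation": [0, 0, 0]}]}}

```text
time: 9.63
tcp_pos: [0.4924, 0.2001, 0.0728]
tool_rot: [-0.354, 0.611, -0.454, 0.543]
wrist_force: [-1.1, 1.7, 0.3]
opening: 0.0854
```

```bash
python3 - <<'E'
from h import *
F=frame(20); up=-F[:,0]; n=-F[:,1]
W=np.array([0.4929,0.2033,0.0851])
T=W+up*(0.011-.0225)+n*(0.0025-0.013)
rel(T,F)
for c in ["wrist","scene","side"]: st,im,d=shot(c,c+"3")
def crop(c,x0,y0,x1,y1):
    im=cv2.imread(f"pics/{c}3.png")[y0:y1,x0:x1]; return cv2.resize(im,(400,300),interpolation=cv2.INTER_CUBIC)
cv2.imwrite("pics/c3.png",np.hstack([crop("scene",250,180,360,270),crop("side",245,230,365,310)]))
E
```

```text
t 9.63 tcp [0.4924 0.2001 0.0728] F [-1.1  1.7  0.3] op 0.0854
rotvec deg [-0.15  0.01 -0.01] dp cm now-axes [ 0.42  0.   -0.01] target-axes [ 0.42  0.   -0.01]
```

View pics/c3.png

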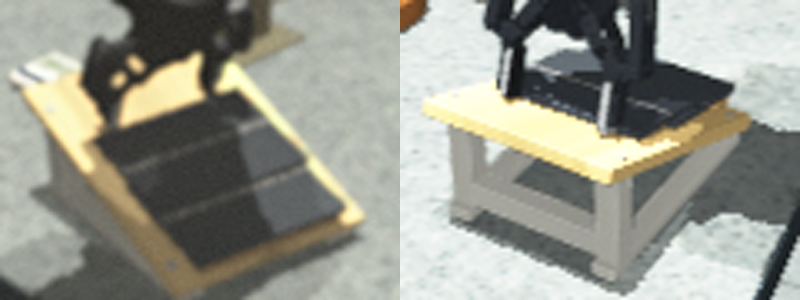

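The slate has moved. Its lower edge is just above the eaves line (left crop, line at ~240,190). I push the last 4 mm, then back off and measure.

{"name": "send_rows", "arguments": {"plan": [{"dp": [0.2, 0, 0], "rotation": [0, 0, 0]}, {"dp": [0.2, 0, 0], "rotation": [0, 0, 0]}, {"dp": [0, 0, 0], "rotation": [0, 0, 0]}, {"dp": [0, 0, 0], "rotation": [0, 0, 0]}, {"dp": [-0.5, 0, 0], "rotation": [0, 0, 0]}, {"dp": [-0.5, -1, 0], "rotation": [0, 0, 0]}, {"dp": [0, -3, 0], "rotation": [0, 0, 0]}, {"dp": [0, -4, 0], "rotation": [0, 0, 0]}]}}

```text
time: 10.45
tcp_pos: [0.4862, 0.18, 0.1463]
tool_rot: [-0.358, 0.613, -0.452, 0.54]
wrist_force: [0.1, -0.2, -0.0]
opening: 0.0854
```

{"name": "send_rows", "arguments": {"plan": [{"dp": [-1, -4, 0], "rotation": [0, 0, 0]}, {"dp": [-1, -4, 0], "rotation": [0, 0, 0]}, {"dp": [-1, -3, 0], "rotation": [0, 0, 0]}, {"dp": [-1, 0, 0], "rotation": [0, 0, -5]}, {"dp": [-1, 0, 0], "rotation": [0, 0, -5]}, {"dp": [-1, 0, 0], "rotation": [0, 0, -5]}, {"dp": [0, 0, 0], "rotation": [0, 0, -5]}, {"dp": [0, 0, 0], "rotation": [0, 0, 0]}]}}

```text
time: 11.12
tcp_pos: [0.4922, 0.1975, 0.2846]
tool_rot: [0.456, -0.535, 0.55, -0.45]
wrist_force: [-0.7, 0.6, -0.8]
opening: 0.0854
```

```bash
python3 - <<'E'
from h import *
st,im,d=shot("wrist","w4"); np.savez("pics/w4st.npz",**{k:np.array(v) for k,v in st.items()})
print(st["tcp_pos"],st["time"])
E
```

```text
[0.49222488 0.19752434 0.28456089] 11.1167
```

View pics/w4.png

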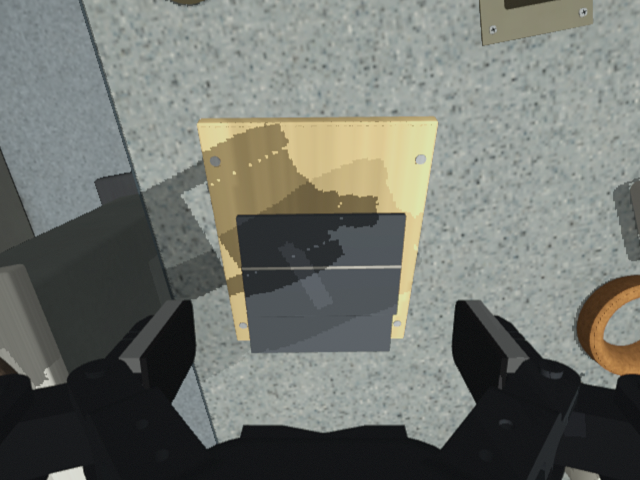

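```bash
python3 - <<'E'
import cv2
im=cv2.imread("pics/w4.png")[200:360,225:425]
cv2.imwrite("pics/w4c.png",cv2.resize(cv2.convertScaleAbs(im,alpha=1.6,beta=10),(750,600),interpolation=cv2.INTER_CUBIC))
E
```

```text
(no output)
```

View pics/w4c.png

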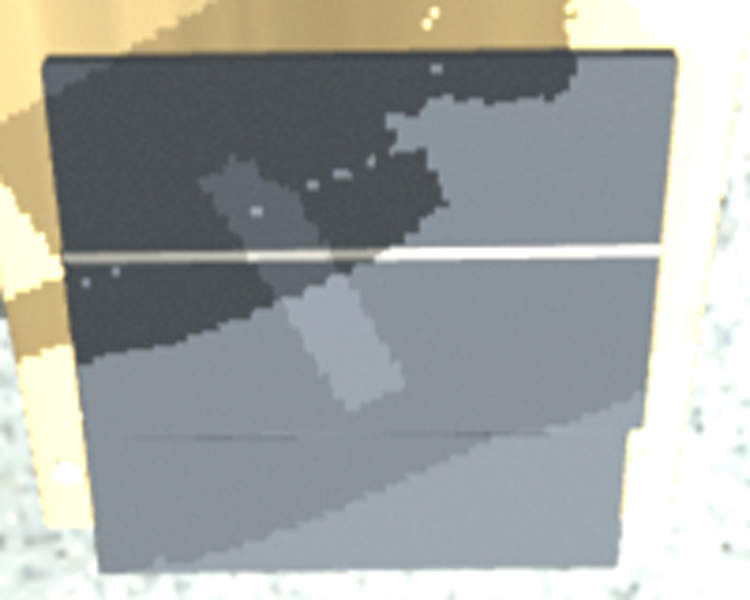

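```bash
python3 - <<'E'
from h import *
st=dict(np.load("pics/w4st.npz")); d=np.load("pics/w4.npz")["d"]; C=cloud("wrist",d,st)
f=3.75; o=np.array([225,200])
g=lambda *p: np.array(p)/f+o
WL=g((65,257),(660,250)); WU=g((45,62),(678,55)); WB=g((85,438),(643,430)); EB=g((98,573),(618,567))
ce,ne,se=fitplane(poly(C,d,[WB[0]+[3,3],WB[1]+[-7,3],EB[1],EB[0]])); cw,nw,sw=fitplane(poly(C,d,[WU[0],WU[1],WB[1],WB[0]]))
print("eaves",ce,ne,se,np.degrees(np.arccos(ne[2]))); print("wide",cw,nw,sw,np.degrees(np.arccos(nw[2])))
p=np.radians(12.7); xe=U*np.cos(p)+Z*np.sin(p); nn=-U*np.sin(p)+Z*np.cos(p)
E0=None
for nm,L,c,n in [("EB",EB,ce,ne),("WB",WB,cw,nw),("WL",WL,cw,nw),("WU",WU,cw,nw)]:
    P=hit("wrist",L,c,n,st); e=P[1]-P[0]; m=P.mean(0)
    if E0 is None:E0=m
    print(nm,"len",np.linalg.norm(e).round(4),"yaw",np.degrees(np.arctan2(e[1],e[0])).round(2),"mid",m.round(4),"eaves xyz from EB (mm)",(1e3*np.array([(m-E0)@xe,-(m-E0)@A,(m-E0)@nn])).round(1))
E
```

```text
eaves [0.46501647 0.05188587 0.04760887] [-0.03746805 -0.21940047  0.97491517] 0.0004893930970946131 12.860424620093363
wide [0.48062646 0.13321587 0.07342851] [-0.03624119 -0.21293421  0.97639418] 0.0005116311980190976 12.473984616467297
EB len 0.14 yaw -9.96 mid [0.4611 0.0298 0.0425] eaves xyz from EB (mm) [0. 0. 0.]
WB len 0.139 yaw -9.7 mid [0.4716 0.079  0.0613] eaves xyz from EB (mm) [53.2 -2.   7.3]
WL len 0.1386 yaw -9.83 mid [0.4807 0.1309 0.0729] eaves xyz from EB (mm) [107.2  -2.1   7.1]
WU len 0.1377 yaw -9.81 mid [0.4893 0.1798 0.0839] eaves xyz from EB (mm) [158.   -2.4   6.9]
```

The wide slate is square (-9.8° against -9.8°), centred within 2.4 mm, flat, with its edge 0.5–2 mm past the line, so it is in tolerance. Now the narrow slate.

{"name": "send_rows", "arguments": {"plan": [{"dp": [3.2, 0, 0.8], "rotation": [0, 0, 0]}, {"dp": [3.2, 0, 0.8], "rotation": [0, 0, 0]}, {"dp": [3.2, 0, 0.8], "rotation": [0, 0, 0]}, {"dp": [3.2, 0, 0.8], "rotation": [0, 0, 0]}, {"dp": [3.2, 0, 0.8], "rotation": [0, 0, 0]}, {"dp": [3.2, 0, 0.8], "rotation": [0, 0, 0]}, {"dp": [3.2, 0, 0.8], "rotation": [0, 0, 0]}, {"dp": [3.2, 0, 0.8], "rotation": [0, 0, 0]}]}}

```text
time: 11.83
tcp_pos: [0.5066, -0.0714, 0.2841]
tool_rot: [0.451, -0.54, 0.542, -0.46]
wrist_force: [0.6, 0.0, -0.2]
opening: 0.0858
```

{"name": "send_rows", "arguments": {"plan": [{"dp": [3.2, 0, 0.8], "rotation": [0, 0, 0]}, {"dp": [3.2, 0, 0.8], "rotation": [0, 0, 0]}, {"dp": [3.2, 0, 0.8], "rotation": [0, 0, 0]}, {"dp": [1.5, 0, 0.4], "rotation": [0, 0, 0]}, {"dp": [0, 0, 0], "rotation": [0, 0, 0]}, {"dp": [0, 0, 0], "rotation": [0, 0, 0]}, {"dp": [0, 0, 0], "rotation": [0, 0, 0]}, {"dp": [0, 0, 0], "rotation": [0, 0, 0]}], "grip": 0.84}}

```text
time: 12.5
tcp_pos: [0.5104, -0.1982, 0.2808]
tool_rot: [-0.441, 0.544, -0.543, 0.463]
wrist_force: [0.9, 0.1, 0.1]
opening: 0.0717
```

```bash
python3 - <<'E'
from h import *
st,im,d=shot("wrist","w5"); np.savez("pics/w5st.npz",**{k:np.array(v) for k,v in st.items()})
print(st["tcp_pos"],st["time"],st["opening"],st["joints"].round(2))
E
```

```text
[ 0.510435   -0.19818499  0.28078577] 12.5 0.07173510011741319 [-0.5   0.33  1.69  0.03  1.12 -0.34]
```

View pics/w5.png

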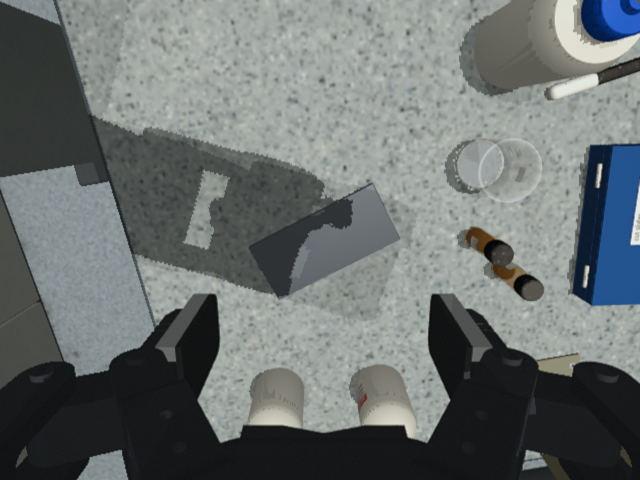

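```bash
python3 - <<'E'
from h import *
st=dict(np.load("pics/w5st.npz")); z=np.load("pics/w5.npz"); d=z["d"]; C=cloud("wrist",d,st)
tb=np.median(C[100:160,150:400,2]); print("table z",tb, np.median(C[200:230,360:380,2]))
m=((C[...,2]>tb+0.004)&(C[...,2]<tb+0.012)&(d>0)).astype(np.uint8)
m[:,:230]=0;m[:,420:]=0;m[:170]=0;m[310:]=0
m=cv2.morphologyEx(m,cv2.MORPH_OPEN,np.ones((3,3)))
c=max(cv2.findContours(m,cv2.RETR_EXTERNAL,cv2.CHAIN_APPROX_NONE)[0],key=cv2.contourArea)
uv=c[:,0,:]; P=hit("wrist",uv,np.array([0,0,tb+.007]),Z if 0 else np.array([0,0,1.]),st)
r=cv2.minAreaRect((P[:,:2]*1000).astype(np.float32)); print(r); print(cv2.boxPoints(r)/1000)
pc=np.array([(249,248),(373,184),(400,238),(280,297)]); Q=hit("wrist",pc,np.array([0,0,tb+.007]),np.array([0,0,1.]),st)
print(Q.round(4),Q.mean(0)); e=Q[1]-Q[0]+Q[2]-Q[3]; print("long yaw",np.degrees(np.arctan2(e[1],e[0])),[np.linalg.norm(Q[i]-Q[(i+1)%4]).round(4) for i in range(4)])
print(nets.mark_of("wrist","narrow_slate")[:2])
im=z["im"][170:310,230:420]; cv2.imwrite("pics/w5c.png",cv2.resize(im[:,:,::-1],None,fx=4,fy=4,interpolation=cv2.INTER_CUBIC))
E
```

```text
table z -0.00031215609954804435 0.006651062342806158
((505.84051513671875, -249.8528594970703), (139.67620849609375, 64.2801742553711), 16.853008270263672)
[[ 0.42968386 -0.23934042]
 [ 0.44831982 -0.30085987]
 [ 0.5819972  -0.2603653 ]
 [ 0.5633612  -0.19884585]]
[[ 0.4309 -0.2416  0.0067]
 [ 0.5635 -0.2009  0.0067]
 [ 0.5818 -0.2597  0.0067]
 [ 0.4506 -0.299   0.0067]] [ 0.50672827 -0.25029588  0.00668784]
long yaw 16.88477407592535 [np.float64(0.1387), np.float64(0.0615), np.float64(0.137), np.float64(0.0607)]
[{'point': [322.3, 241.7], 'score': 0.81}]
```

View pics/w5c.png

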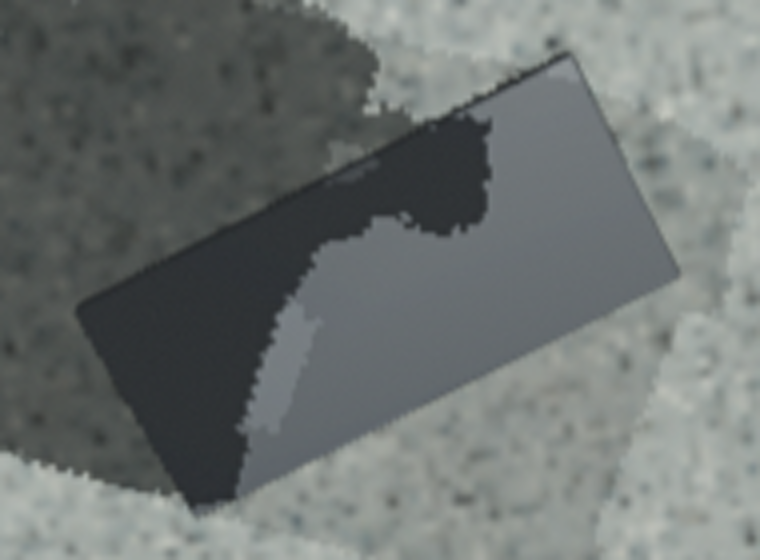

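```bash
cat >> h.py <<'E'
def pickframe(yaw):
    y=np.radians(yaw); z=-np.array([-np.sin(y),np.cos(y),0]); yy=-Z; return np.c_[np.cross(yy,z),yy,z]
NC=np.array([0.5058,-0.2500,0])
E
python3 - <<'E'
from h import *
rel(NC+[0,0,0.06],pickframe(16.87))
E
```

```text
t 12.6 tcp [ 0.5106 -0.1979  0.2809] F [-0.9  0.3 -0.2] op 0.0718
rotvec deg [-0.14 62.67 -1.8 ] dp cm now-axes [ 5.75 21.97  0.08] target-axes [ 1.98 22.09  4.84]
```

{"name": "send_rows", "arguments": {"plan": [{"dp": [0, 1, 0], "rotation": [0, 7, -0.2]}, {"dp": [0, 1, 0], "rotation": [0, 7, -0.2]}, {"dp": [0, 1, 0], "rotation": [0, 7, -0.2]}, {"dp": [0, 1, 0], "rotation": [0, 7, -0.2]}, {"dp": [0, 1, 0], "rotation": [0, 7, -0.2]}, {"dp": [0, 1, 0], "rotation": [0, 7, -0.2]}, {"dp": [0, 1, 0], "rotation": [0, 7, -0.2]}, {"dp": [0, 1, 0], "rotation": [0, 7, -0.2]}]}}

```text
time: 13.27
tcp_pos: [0.5143, -0.1895, 0.2016]
tool_rot: [0.134, -0.692, 0.695, -0.142]
wrist_force: [0.6, 0.3, 0.1]
opening: 0.0713
```

```bash
python3 - <<'E'
from h import *
rel(NC+[0,0,0.06],pickframe(16.87)); print(get_state()["joints"].round(2))
E
```

```text
t 13.27 tcp [ 0.5143 -0.1895  0.2016] F [0.6 0.3 0.1] op 0.0713
rotvec deg [-0.36  5.62 -0.63] dp cm now-axes [ 3.25 14.17  5.16] target-axes [ 2.57 14.16  5.54]
[-0.48  0.41  1.79  0.    0.93  0.7 ]
```

{"name": "send_rows", "arguments": {"plan": [{"dp": [0, 0, 0], "rotation": [-0.4, 5.6, -0.6]}, {"dp": [0.8, 2, 1.8], "rotation": [0, 0, 0]}, {"dp": [0.8, 2, 1.8], "rotation": [0, 0, 0]}, {"dp": [0.8, 3, 1.8], "rotation": [0, 0, 0]}, {"dp": [0, 3, 0], "rotation": [0, 0, 0]}, {"dp": [0, 3, 0], "rotation": [0, 0, 0]}, {"dp": [0, 1, 0], "rotation": [0, 0, 0]}, {"dp": [0, 0, 0], "rotation": [0, 0, 0]}]}}

```text
time: 13.93
tcp_pos: [0.5096, -0.243, 0.0575]
tool_rot: [0.101, -0.699, 0.7, -0.105]
wrist_force: [-0.5, 0.0, 0.1]
opening: 0.0722
```

```bash
python3 - <<'E'
from h import *
rel(NC+[0,0,0.0],pickframe(16.87))
st,im,d=shot("wrist","w6")
E
```

```text
t 13.93 tcp [ 0.5096 -0.243   0.0575] F [-0.5  0.   0.1] op 0.0722
rotvec deg [-0.1  -0.16 -0.29] dp cm now-axes [0.59 5.75 0.56] target-axes [0.56 5.75 0.56]
```

View pics/w6.png

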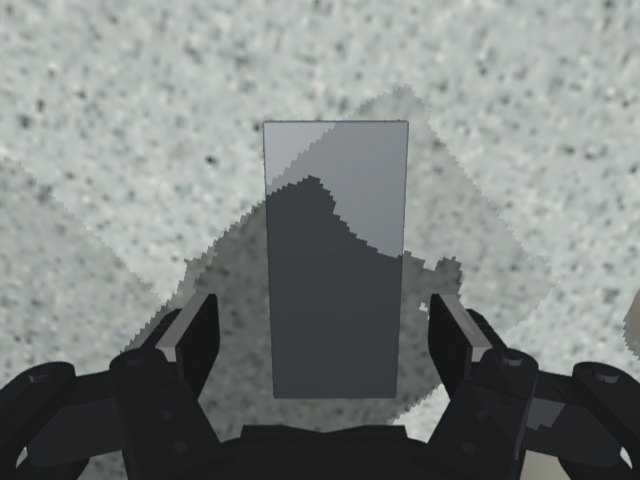

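{"name": "send_rows", "arguments": {"plan": [{"dp": [0.3, 0, 0.3], "rotation": [0, 0, -0.3]}, {"dp": [0.3, 0, 0.3], "rotation": [0, 0, 0]}, {"dp": [0, 1, 0], "rotation": [0, 0, 0]}, {"dp": [0, 1, 0], "rotation": [0, 0, 0]}, {"dp": [0, 1, 0], "rotation": [0, 0, 0]}, {"dp": [0, 0.5, 0], "rotation": [0, 0, 0]}, {"dp": [0, 0, 0], "rotation": [0, 0, 0]}, {"dp": [0, 0, 0], "rotation": [0, 0, 0]}]}}

```text
time: 14.65
tcp_pos: [0.5084, -0.2516, 0.0263]
tool_rot: [0.101, -0.697, 0.702, -0.106]
wrist_force: [0.3, -1.0, -0.6]
opening: 0.0715
```

```bash
python3 - <<'E'
from h import *
rel(NC+[0,0,0.0],pickframe(16.87))
st,im,d=shot("wrist","w7")
E
```

```text
t 14.65 tcp [ 0.5084 -0.2516  0.0263] F [ 0.3 -1.  -0.6] op 0.0715
rotvec deg [-0.53 -0.03 -0.33] dp cm now-axes [ 0.22  2.63 -0.25] target-axes [ 0.2   2.63 -0.23]
```

View pics/w7.png

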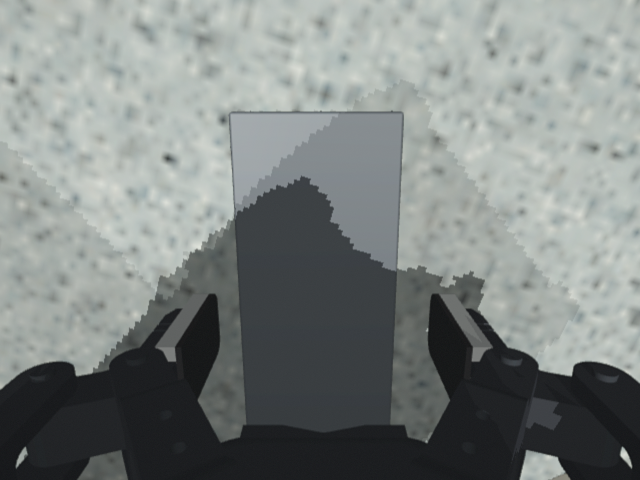

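{"name": "send_rows", "arguments": {"plan": [{"dp": [0.2, 0, -0.2], "rotation": [-0.4, 0, -0.3]}, {"dp": [0, 0, 0], "rotation": [0, 0, 0]}, {"dp": [0, 0.8, 0], "rotation": [0, 0, 0]}, {"dp": [0, 0.8, 0], "rotation": [0, 0, 0]}, {"dp": [0, 0.6, 0], "rotation": [0, 0, 0]}, {"dp": [0, 0, 0], "rotation": [0, 0, 0]}, {"dp": [0, 0, 0], "rotation": [0, 0, 0]}, {"dp": [0, 0, 0], "rotation": [0, 0, 0]}]}}

```text
time: 15.37
tcp_pos: [0.5058, -0.2501, 0.0021]
tool_rot: [0.103, -0.699, 0.7, -0.104]
wrist_force: [-0.2, -0.2, -0.5]
opening: 0.0712
```

```bash
python3 - <<'E'
from h import *
rel(NC+[0,0,-0.008],pickframe(16.87))
E
```

```text
t 15.37 tcp [ 0.5058 -0.2501  0.0021] F [-0.2 -0.2 -0.5] op 0.0712
rotvec deg [-0.1  -0.02 -0.01] dp cm now-axes [-0.01  1.01 -0.01] target-axes [-0.01  1.01 -0.01]
```

Perfectly aligned. I descend to feel the table.

{"name": "send_rows", "arguments": {"plan": [{"dp": [0, 0.4, 0], "rotation": [0, 0, 0]}, {"dp": [0, 0.3, 0], "rotation": [0, 0, 0]}, {"dp": [0, 0.1, 0], "rotation": [0, 0, 0]}, {"dp": [0, 0.1, 0], "rotation": [0, 0, 0]}, {"dp": [0, 0, 0], "rotation": [0, 0, 0]}, {"dp": [0, 0, 0], "rotation": [0, 0, 0]}, {"dp": [0, 0, 0], "rotation": [0, 0, 0]}, {"dp": [0, 0, 0], "rotation": [0, 0, 0]}]}}

```text
time: 16.03
tcp_pos: [0.5061, -0.2502, -0.0074]
tool_rot: [0.103, -0.699, 0.7, -0.104]
wrist_force: [0.0, 0.3, 0.5]
opening: 0.0712
```

{"name": "send_rows", "arguments": {"plan": [{"dp": [0, 0.1, 0], "rotation": [0, 0, 0]}, {"dp": [0, 0, 0], "rotation": [0, 0, 0]}, {"dp": [0, 0, 0], "rotation": [0, 0, 0]}, {"dp": [0, 0.1, 0], "rotation": [0, 0, 0]}, {"dp": [0, 0, 0], "rotation": [0, 0, 0]}, {"dp": [0, 0, 0], "rotation": [0, 0, 0]}, {"dp": [0, 0, 0], "rotation": [0, 0, 0]}, {"dp": [0, 0, 0], "rotation": [0, 0, 0]}]}}

```text
time: 16.7
tcp_pos: [0.5064, -0.2505, -0.0079]
tool_rot: [0.103, -0.698, 0.701, -0.104]
wrist_force: [-0.2, 0.3, -0.3]
opening: 0.0719
```

{"name": "send_rows", "arguments": {"plan": [{"dp": [0, -0.4, 0], "rotation": [0, 0, 0]}, {"dp": [0, 0, 0], "rotation": [0, 0, 0]}, {"dp": [0, 0, 0], "rotation": [0, 0, 0]}, {"dp": [0, 0, 0], "rotation": [0, 0, 0]}, {"dp": [0, 0, 0], "rotation": [0, 0, 0]}, {"dp": [0, 0, 0], "rotation": [0, 0, 0]}, {"dp": [0, 0, 0], "rotation": [0, 0, 0]}, {"dp": [0, 0, 0], "rotation": [0, 0, 0]}]}}

```text
time: 17.37
tcp_pos: [0.5063, -0.2504, -0.0039]
tool_rot: [0.103, -0.698, 0.701, -0.104]
wrist_force: [-0.4, -0.5, -0.3]
opening: 0.0718
```

{"name": "send_rows", "arguments": {"plan": [{"dp": [0, 0, 0], "rotation": [0, 0, 0]}, {"dp": [0, 0, 0], "rotation": [0, 0, 0]}, {"dp": [0, 0, 0], "rotation": [0, 0, 0]}, {"dp": [0, 0, 0], "rotation": [0, 0, 0]}, {"dp": [0, 0, 0], "rotation": [0, 0, 0]}, {"dp": [0, 0, 0], "rotation": [0, 0, 0]}, {"dp": [0, 0, 0], "rotation": [0, 0, 0]}, {"dp": [0, 0, 0], "rotation": [0, 0, 0]}], "grip": 0.6, "grip_force": 60}}

```text
time: 18.03
tcp_pos: [0.5062, -0.2504, -0.0032]
tool_rot: [0.103, -0.698, 0.701, -0.104]
wrist_force: [-0.8, -0.3, 2.3]
opening: 0.0616
```

```bash
python3 - <<'E'
from h import *
rel(NC+[0,0,0.15],pickframe(16.87))
E
```

```text
t 18.03 tcp [ 0.5062 -0.2504 -0.0032] F [-0.8 -0.3  2.3] op 0.0616
rotvec deg [-0.19 -0.02 -0.09] dp cm now-axes [ 1.000e-02 -1.532e+01  0.000e+00] target-axes [  0.03 -15.32  -0.05]
```

{"name": "send_rows", "arguments": {"plan": [{"dp": [0, -0.2, 0], "rotation": [0, 0, 0]}, {"dp": [0, -0.5, 0], "rotation": [0, 0, 0]}, {"dp": [0, -0.8, 0], "rotation": [0, 0, 0]}, {"dp": [0, -1.5, 0], "rotation": [0, 0, 0]}, {"dp": [0, -1.0, 0], "rotation": [0, 0, 0]}, {"dp": [0, -0.5, 0], "rotation": [0, 0, 0]}, {"dp": [0, 0, 0], "rotation": [0, 0, 0]}, {"dp": [0, 0, 0], "rotation": [0, 0, 0]}]}}

```text
time: 18.7
tcp_pos: [0.506, -0.2501, 0.0457]
tool_rot: [0.103, -0.698, 0.7, -0.104]
wrist_force: [-1.1, 0.4, -1.6]
opening: 0.0613
```

```bash
python3 - <<'E'
from h import *
rel(NC+[0,0,0.15],pickframe(16.87))
a,im,d=shot("side","s8")
st,im2,d2=shot("wrist","w8")
c=cv2.resize(im[150:230,290:400,::-1],(440,320),interpolation=cv2.INTER_CUBIC)
cv2.imwrite("pics/c8.png",np.hstack([c,cv2.resize(im2[:,:,::-1],(360,320))]))
E
```

```text
t 18.7 tcp [ 0.506  -0.2501  0.0457] F [-1.1  0.4 -1.6] op 0.0613
rotvec deg [-0.18 -0.02 -0.08] dp cm now-axes [ -0.   -10.43   0.02] target-axes [ 1.000e-02 -1.043e+01 -2.000e-02]
```

View pics/c8.png

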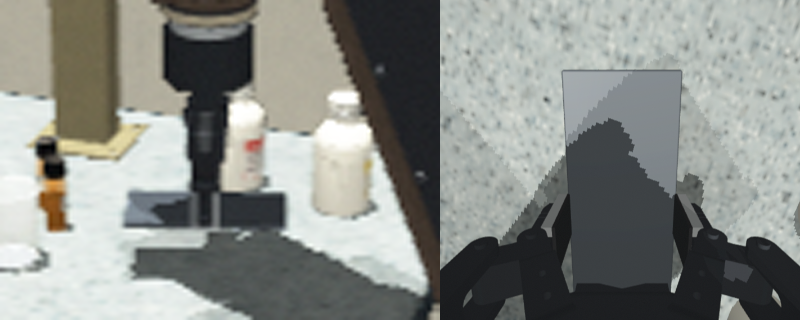

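The slate is held and hangs level (left crop at ~205,210). I measure its pose in the tool frame.

```bash
python3 - <<'E'
from h import *
d=np.load("pics/w8.npz")["d"]; K=optics.camera_params("wrist")["K"]; T=optics.camera_params("wrist")["T_tool_cam"]
v,u=np.mgrid[:480,:640]; P=np.stack([(u-K[0,2])/K[0,0]*d,(v-K[1,2])/K[1,1]*d,d],-1)@T[:3,:3].T+T[:3,3]
m=np.zeros((480,640),bool); m[130:280,242:405]=1
Q=P[m]; c,n,s=fitplane(Q); n*=-np.sign(n[1]); print("plane c",c,"n",n,s)
# mask of slate: near plane
dev=(P-c)@n; M=((abs(dev)<0.004)&(d>0)&(u>200)&(u<430)&(v<300)).astype(np.uint8)
M=cv2.morphologyEx(M,cv2.MORPH_OPEN,np.ones((3,3)))
q=P[M>0]; print("x range",np.percentile(q[:,0],[0.2,99.8]),"z by x:")
for a in np.arange(-0.07,0.02,0.015):
    k=q[(q[:,0]>a)&(q[:,0]<a+.015)]
    if len(k): print(a.round(3),k[:,2].min().round(4),k[:,2].max().round(4),((k[:,2].min()+k[:,2].max())/2).round(4))
E
```

```text
plane c [-0.03901126 -0.00983698  0.00046525] n [-0.00202494 -0.999994    0.00281051] 0.0005040231394874946
x range [-0.06965988 -0.00743006] z by x:
-0.07 -0.0316 0.0326 0.0005
-0.055 -0.0317 0.0328 0.0006
-0.04 -0.0315 0.0327 0.0006
-0.025 -0.0367 0.0356 -0.0005
-0.01 -0.0303 0.0315 0.0006
```

```bash
cat >> h.py <<'E'
def place(h,dx=0.0005):
    p=np.radians(12.7); xw=U*np.cos(p)+Z*np.sin(p); n=-U*np.sin(p)+Z*np.cos(p)
    Rt=np.c_[np.cross(-n,-xw),-n,-xw]
    Pn=np.array([0.4807,0.1309,0.0729])+xw*(0.032+dx)+n*h
    return Pn-Rt@np.array([0,-.0028,.0005]),Rt
E
python3 - <<'E'
from h import *
d=np.load("pics/scene0.npz")["d"];C=cloud("scene",d); b=C[185:250,408:432].reshape(-1,3); b=b[(b[:,0]<0.75)&(b[:,2]>0.03)]
print("bottle",b.min(0),b.max(0))
T,Rt=place(0.06); print(T); rel(T,Rt); print(get_state()["joints"].round(2))
E
```

```text
bottle [-0.34799755 -0.81053128  0.03007352] [ 0.74317824 -0.06688     0.90978775]
[0.48402558 0.1502335  0.1359555 ]
t 18.8 tcp [ 0.5058 -0.25    0.0452] F [-0.1 -0.3 -1.8] op 0.0614
rotvec deg [-12.6   26.51   2.87] dp cm now-axes [ -9.52  -9.17 -38.92] target-axes [  8.93  -0.27 -40.12]
[-0.58  0.66  1.87 -0.    0.61  0.7 ]
```

{"name": "send_rows", "arguments": {"plan": [{"dp": [0, -1.5, 0], "rotation": [0, 0, 0]}, {"dp": [0, -3, 0], "rotation": [0, 0, 0]}, {"dp": [0, -3, 0], "rotation": [0, 0, 0]}, {"dp": [0, -3, 0], "rotation": [0, 0, 0]}, {"dp": [0, -3, 0], "rotation": [0, 0, 0]}, {"dp": [0, -3, 0], "rotation": [0, 0, 0]}, {"dp": [0, -3, 0], "rotation": [0, 0, 0]}, {"dp": [0, -2, 0], "rotation": [0, 0, 0]}]}}

```text
time: 19.47
tcp_pos: [0.5032, -0.2483, 0.2595]
tool_rot: [-0.108, 0.703, -0.696, 0.099]
wrist_force: [0.9, 0.4, -1.4]
opening: 0.0614
```

{"name": "send_rows", "arguments": {"plan": [{"dp": [-0.4, 0, -1.5], "rotation": [0, 0, 0]}, {"dp": [-0.7, 0, -3], "rotation": [0, 0, 0]}, {"dp": [-0.7, 0, -3], "rotation": [0, 0, 0]}, {"dp": [-0.7, 0, -3], "rotation": [0, 0, 0]}, {"dp": [-0.7, 0, -3], "rotation": [0, 0, 0]}, {"dp": [-0.7, 0, -3], "rotation": [0, 0, 0]}, {"dp": [-0.7, 0, -3], "rotation": [0, 0, 0]}, {"dp": [-0.7, 0, -3], "rotation": [0, 0, 0]}]}}

```text
time: 20.13
tcp_pos: [0.4859, -0.0097, 0.2564]
tool_rot: [-0.107, 0.704, -0.696, 0.094]
wrist_force: [0.8, -0.0, -1.3]
opening: 0.0612
```

```bash
python3 - <<'E'
from h import *
T,Rt=place(0.06); rel(T,Rt); print(get_state()["joints"].round(2))
E
```

```text
t 20.13 tcp [ 0.4859 -0.0097  0.2564] F [ 0.8 -0.  -1.3] op 0.0612
rotvec deg [-11.95  25.88   3.96] dp cm now-axes [ -4.52  12.17 -15.24] target-axes [  2.9   15.21 -12.7 ]
[-0.16  0.27  1.85  0.01  1.04  1.12]
```

Rotate in 5 rows (-2.4, 5.2, 0.8), carrying on uphill.

{"name": "send_rows", "arguments": {"plan": [{"dp": [0, 0, -2], "rotation": [-2.4, 5.2, 0.8]}, {"dp": [0, 0, -2], "rotation": [-2.4, 5.2, 0.8]}, {"dp": [0, 0, -2], "rotation": [-2.4, 5.2, 0.8]}, {"dp": [0, 0, -2], "rotation": [-2.4, 5.2, 0.8]}, {"dp": [0, 0, -2], "rotation": [-2.4, 5.2, 0.8]}, {"dp": [0, 0, 0], "rotation": [0, 0, 0]}, {"dp": [0, 0, 0], "rotation": [0, 0, 0]}, {"dp": [0, 0, 0], "rotation": [0, 0, 0]}]}}

```text
time: 20.8
tcp_pos: [0.467, 0.1023, 0.2565]
tool_rot: [0.065, 0.78, -0.618, -0.065]
wrist_force: [-0.8, 0.1, -0.7]
opening: 0.0617
```

```bash
python3 - <<'E'
from h import *
T,Rt=place(0.06); rel(T,Rt)
E
```

```text
t 20.8 tcp [0.467  0.1023 0.2565] F [-0.8  0.1 -0.7] op 0.0617
rotvec deg [ 0.4  -0.95  1.02] dp cm now-axes [-1.06 12.86 -2.17] target-axes [-0.87 12.86 -2.24]
```

{"name": "send_rows", "arguments": {"plan": [{"dp": [-0.3, 0, -0.7], "rotation": [0.4, -1.0, 1.0]}, {"dp": [-0.3, 2, -0.7], "rotation": [0, 0, 0]}, {"dp": [-0.3, 3, -0.7], "rotation": [0, 0, 0]}, {"dp": [0, 3, 0], "rotation": [0, 0, 0]}, {"dp": [0, 2.5, 0], "rotation": [0, 0, 0]}, {"dp": [0, 2, 0], "rotation": [0, 0, 0]}, {"dp": [0, 0, 0], "rotation": [0, 0, 0]}, {"dp": [0, 0, 0], "rotation": [0, 0, 0]}]}}

```text
time: 21.47
tcp_pos: [0.4882, 0.1474, 0.1339]
tool_rot: [0.065, 0.776, -0.626, -0.044]
wrist_force: [0.2, 0.3, -0.7]
opening: 0.0613
```

```bash
python3 - <<'E'
from h import *
T,Rt=place(0.02); rel(T,Rt); print(get_state()["joints"].round(2))
E
```

```text
t 21.47 tcp [0.4882 0.1474 0.1339] F [ 0.2  0.3 -0.7] op 0.0613
rotvec deg [-0.49  0.98 -0.55] dp cm now-axes [ 0.5   3.84 -0.29] target-axes [ 0.46  3.84 -0.25]
[0.06 0.44 2.   0.34 0.66 1.52]
```

{"name": "send_rows", "arguments": {"plan": [{"dp": [0.3, 0.5, -0.2], "rotation": [-0.5, 1.0, -0.5]}, {"dp": [0.2, 1, -0.1], "rotation": [0, 0, 0]}, {"dp": [0, 1, 0], "rotation": [0, 0, 0]}, {"dp": [0, 1, 0], "rotation": [0, 0, 0]}, {"dp": [0, 0, 0], "rotation": [0, 0, 0]}, {"dp": [0, 0, 0], "rotation": [0, 0, 0]}, {"dp": [0, 0, 0], "rotation": [0, 0, 0]}, {"dp": [0, 0, 0], "rotation": [0, 0, 0]}]}}

```text
time: 22.13
tcp_pos: [0.4871, 0.159, 0.1009]
tool_rot: [0.069, 0.778, -0.622, -0.051]
wrist_force: [0.2, 0.2, -1.5]
opening: 0.0614
```

```bash
python3 - <<'E'
from h import *
T,Rt=place(0.0); rel(T,Rt)
a,im,d=shot("scene","s9"); a,im2,d=shot("side","t9")
cv2.imwrite("pics/c9.png",np.hstack([cv2.resize(im[170:270,240:360,::-1],(400,333),interpolation=cv2.INTER_CUBIC),cv2.resize(im2[220:310,245:365,::-1],(400,333),interpolation=cv2.INTER_CUBIC)]))
E
```

```text
t 22.13 tcp [0.4871 0.159  0.1009] F [ 0.2  0.2 -1.5] op 0.0614
rotvec deg [ 0.1   0.04 -0.39] dp cm now-axes [0.17 2.37 0.13] target-axes [0.15 2.37 0.13]
```

View pics/c9.png

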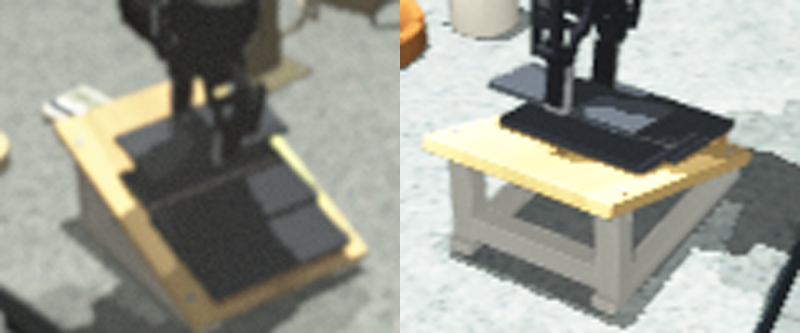

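{"name": "send_rows", "arguments": {"plan": [{"dp": [0.2, 0, 0.1], "rotation": [0, 0, -0.4]}, {"dp": [0, 0.6, 0], "rotation": [0, 0, 0]}, {"dp": [0, 0.6, 0], "rotation": [0, 0, 0]}, {"dp": [0, 0.4, 0], "rotation": [0, 0, 0]}, {"dp": [0, 0.2, 0], "rotation": [0, 0, 0]}, {"dp": [0, 0, 0], "rotation": [0, 0, 0]}, {"dp": [0, 0, 0], "rotation": [0, 0, 0]}, {"dp": [0, 0, 0], "rotation": [0, 0, 0]}]}}

```text
time: 22.9
tcp_pos: [0.4856, 0.1626, 0.0814]
tool_rot: [0.066, 0.779, -0.622, -0.053]
wrist_force: [-0.5, 0.4, -1.6]
opening: 0.0617
```

```bash
python3 - <<'E'
from h import *
T,Rt=place(0.0); rel(T,Rt)
E
```

```text
t 22.9 tcp [0.4856 0.1626 0.0814] F [-0.5  0.4 -1.6] op 0.0617
rotvec deg [0.11 0.03 0.02] dp cm now-axes [-0.05  0.41  0.01] target-axes [-0.05  0.41  0.01]
```

{"name": "send_rows", "arguments": {"plan": [{"dp": [0, 0.15, 0], "rotation": [0, 0, 0]}, {"dp": [0, 0, 0], "rotation": [0, 0, 0]}, {"dp": [0, 0.1, 0], "rotation": [0, 0, 0]}, {"dp": [0, 0, 0], "rotation": [0, 0, 0]}, {"dp": [0, 0.1, 0], "rotation": [0, 0, 0]}, {"dp": [0, 0, 0], "rotation": [0, 0, 0]}, {"dp": [0, 0, 0], "rotation": [0, 0, 0]}, {"dp": [0, 0, 0], "rotation": [0, 0, 0]}]}}

```text
time: 23.57
tcp_pos: [0.486, 0.1634, 0.0782]
tool_rot: [0.067, 0.779, -0.622, -0.053]
wrist_force: [0.6, 1.3, -2.2]
opening: 0.0614
```

```bash
python3 - <<'E'
from h import *
T,Rt=place(0.0); rel(T,Rt)
E
```

```text
t 23.57 tcp [0.486  0.1634 0.0782] F [ 0.6  1.3 -2.2] op 0.0614
rotvec deg [ 0.12  0.04 -0.04] dp cm now-axes [-0.02  0.07  0.03] target-axes [-0.02  0.07  0.03]
```

{"name": "send_rows", "arguments": {"plan": [{"dp": [0, 0.1, 0], "rotation": [0, 0, 0]}, {"dp": [0, 0, 0], "rotation": [0, 0, 0]}, {"dp": [0, 0, 0], "rotation": [0, 0, 0]}, {"dp": [0, 0.1, 0], "rotation": [0, 0, 0]}, {"dp": [0, 0, 0], "rotation": [0, 0, 0]}, {"dp": [0, 0, 0], "rotation": [0, 0, 0]}, {"dp": [0, 0, 0], "rotation": [0, 0, 0]}, {"dp": [0, 0, 0], "rotation": [0, 0, 0]}]}}

```text
time: 24.23
tcp_pos: [0.4862, 0.1636, 0.0774]
tool_rot: [0.067, 0.779, -0.621, -0.052]
wrist_force: [1.0, 0.0, -1.4]
opening: 0.0613
```

```bash
python3 - <<'E'
from h import *
T,Rt=place(0.0); rel(T,Rt)
a,im,d=shot("scene","s10"); a,im2,d=shot("side","t10")
cv2.imwrite("pics/c10.png",np.hstack([cv2.resize(im[170:270,240:360,::-1],(400,333),interpolation=cv2.INTER_CUBIC),cv2.resize(im2[220:310,245:365,::-1],(400,333),interpolation=cv2.INTER_CUBIC)]))
E
```

```text
t 24.23 tcp [0.4862 0.1636 0.0774] F [ 1.   0.  -1.4] op 0.0613
rotvec deg [ 0.15  0.07 -0.12] dp cm now-axes [-0.01 -0.01  0.03] target-axes [-0.01 -0.01  0.03]
```

View pics/c10.png

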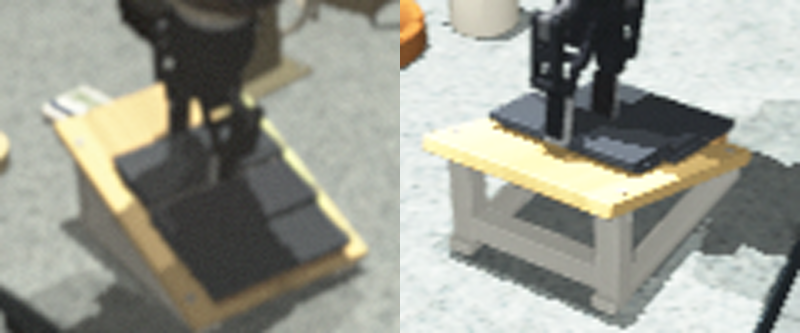

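Contact is reached at the computed height. I release, then retreat along the normal.

{"name": "send_rows", "arguments": {"plan": [{"dp": [0, 0, 0], "rotation": [0, 0, 0]}, {"dp": [0, 0, 0], "rotation": [0, 0, 0]}, {"dp": [0, 0, 0], "rotation": [0, 0, 0]}, {"dp": [0, 0, 0], "rotation": [0, 0, 0]}, {"dp": [0, 0, 0], "rotation": [0, 0, 0]}, {"dp": [0, 0, 0], "rotation": [0, 0, 0]}, {"dp": [0, 0, 0], "rotation": [0, 0, 0]}, {"dp": [0, 0, 0], "rotation": [0, 0, 0]}], "grip": 0.88}}

```text
time: 25.0
tcp_pos: [0.4865, 0.1637, 0.0774]
tool_rot: [0.067, 0.779, -0.621, -0.052]
wrist_force: [-1.1, 0.9, -0.2]
opening: 0.0751
```

{"name": "send_rows", "arguments": {"plan": [{"dp": [0, -0.3, 0], "rotation": [0, 0, 0]}, {"dp": [0, -0.7, 0], "rotation": [0, 0, 0]}, {"dp": [0, -2, 0], "rotation": [0, 0, 0]}, {"dp": [0, -3, 0], "rotation": [0, 0, 0]}, {"dp": [0, -4, 0], "rotation": [0, 0, 0]}, {"dp": [0, -4, 0], "rotation": [0, 0, 0]}, {"dp": [0, -4, 0], "rotation": [0, 0, 0]}, {"dp": [0, 0, 0], "rotation": [0, 0, 0]}]}}

```text
time: 25.67
tcp_pos: [0.4775, 0.1215, 0.262]
tool_rot: [0.066, 0.777, -0.623, -0.054]
wrist_force: [0.5, 0.3, 0.7]
opening: 0.0749
```

```bash
python3 - <<'E'
from h import *
st,im,d=shot("wrist","w11"); np.savez("pics/w11st.npz",**{k:np.array(v) for k,v in st.items()})
print(st["tcp_pos"],st["time"],st["opening"])
E
```

```text
[0.47748157 0.12154065 0.26199223] 25.6667 0.07489016322568234
```

View pics/w11.png

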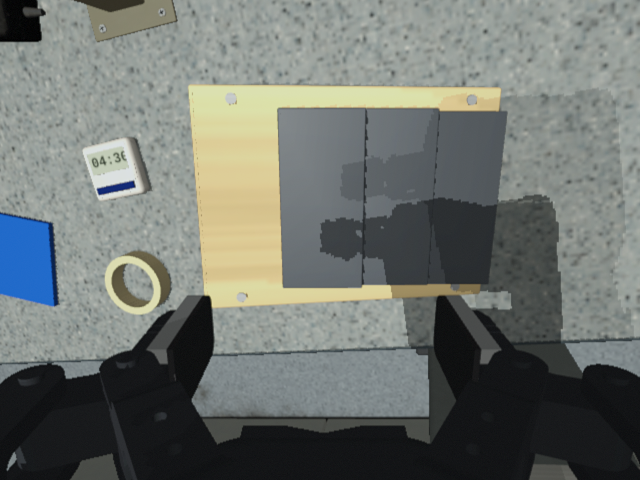

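```bash
python3 - <<'E'
import cv2
im=cv2.imread("pics/w11.png")[95:300,265:515]
cv2.imwrite("pics/w11c.png",cv2.resize(cv2.convertScaleAbs(im,alpha=1.6,beta=10),(732,600),interpolation=cv2.INTER_CUBIC))
E
```

```text
(no output)
```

View pics/w11c.png

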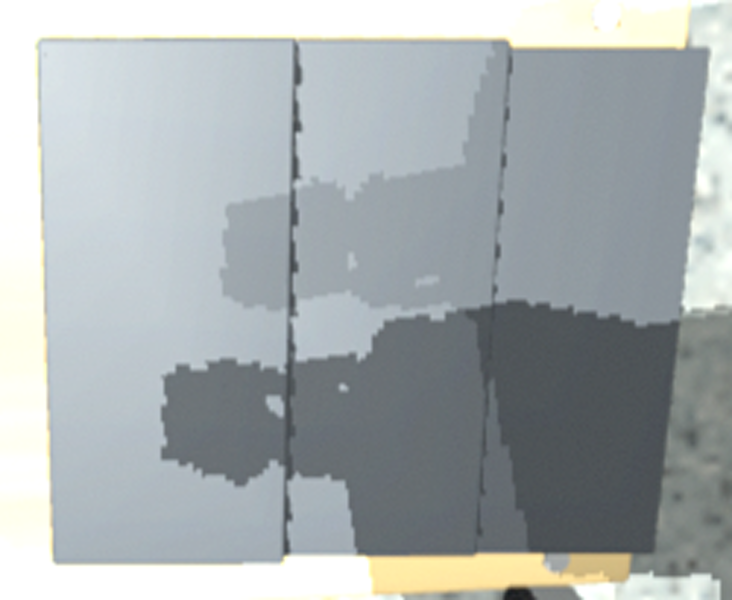

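```bash
python3 - <<'E'
from h import *
st=dict(np.load("pics/w11st.npz")); d=np.load("pics/w11.npz")["d"]; C=cloud("wrist",d,st)
f=2.928; o=np.array([265,95]); g=lambda *p: np.array(p)/f+o
NU=g((54,562),(38,40)); NB=g((285,561),(295,40)); WB=g((476,553),(511,40)); EB=g((654,553),(708,48))
pl=[fitplane(poly(C,d,[a[0],a[1],b[1],b[0]])) for a,b in [(EB,WB),(WB,NB),(NB,NU)]]
for c,n,s in pl: print(c.round(4),n.round(4),s.round(5),"pitch",np.degrees(np.arccos(n[2])).round(2))
p=np.radians(12.7); xe=U*np.cos(p)+Z*np.sin(p); nn=-U*np.sin(p)+Z*np.cos(p)
E0=None
for nm,L,k in [("EB",EB,0),("WB",WB,1),("NB",NB,2),("NU",NU,2)]:
    P=hit("wrist",L,*pl[k][:2],st); e=P[1]-P[0]; m=P.mean(0)
    if E0 is None:E0=m
    print(nm,"len",np.linalg.norm(e).round(4),"yaw",np.degrees(np.arctan2(e[1],e[0])).round(2),"mid",m.round(4),"mm",(1e3*np.array([(m-E0)@xe,-(m-E0)@A,(m-E0)@nn])).round(1))
for nm in ["buffer_0","timer","tape_roll"]: 
    pass
E
```

```text
[0.4691 0.0538 0.0481] [-0.0372 -0.2175  0.9754] 0.00059 pitch 12.75
[0.4797 0.1041 0.0669] [-0.0359 -0.2117  0.9767] 0.00057 pitch 12.4
[0.4895 0.1593 0.0864] [-0.036  -0.2114  0.9767] 0.00057 pitch 12.39
EB len 0.1389 yaw -9.58 mid [0.4604 0.0296 0.0424] mm [0. 0. 0.]
WB len 0.1378 yaw -9.68 mid [0.4713 0.0783 0.0611] mm [52.7 -2.5  7.3]
NB len 0.1372 yaw -9.39 mid [0.4803 0.1291 0.0796] mm [107.1  -2.7  14. ]
NU len 0.1376 yaw -9.55 mid [0.4906 0.1899 0.0931] mm [170.2  -2.5  13.6]
```

```bash
python3 - <<'E'
from h import *
a,im,d=shot("side","t12"); a,im2,d=shot("scene","s12")
cv2.imwrite("pics/c12.png",np.hstack([cv2.resize(im[150:390,190:420,::-1],(400,417)),cv2.resize(np.load("pics/side0.npz")["im"][150:390,190:420,::-1],(400,417))]))
E
```

```text
(no output)
```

View pics/c12.png

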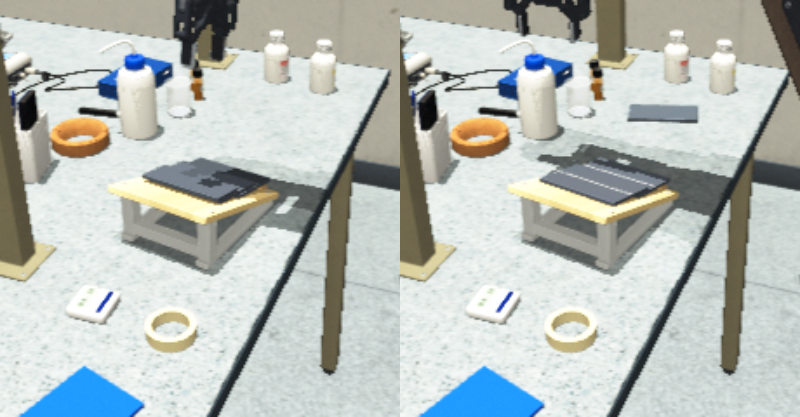

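The bystanders stand where they were: bottles, timer and tape are at the same pixels as at the start. The slates lie flat on the rack, so I hand the job in.

```bash
python3 - <<'E'
from station import job
print(job.finish_job())
E
```

```text
the job is handed in; nothing more can be done
None
```

Both slates are in place and I handed the job in at about 26 s of the 51 s; no verdict is reported.

- **Wide slate:** I pushed it about 22 mm down the slope with the open fingers on its upper edge, without lifting it. At the last look it was flat (12.4° against the fixed slate's 12.7°), square to about 0.1°, and about 2.5 mm off centre.
- **Wide slate's lower edge:** it is past the fixed slate's line, which it now hides. Two measurements disagree by about 2 mm. Compared with the line itself it was 0.5 mm past; from the fixed slate's lower edge it is about 2.3 mm past. Both are within the 5 mm allowed.
- **Narrow slate:** I gripped it across its width, carried it over and set it down by feel before opening the fingers. Its lower edge is within about 1 mm of the wide slate's line, which it now hides. It is square to about 0.3°, flat, and centred on the wide slate to less than 1 mm.
- **Other objects:** in the before-and-after side pictures the bottles, timer and tape roll are at the same pixels. The blue look-alike was not touched, and the gripper is clear above the rack.

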